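# Shim the short foot of a monitor shelf

### The arm

A 6-joint arm with a two-finger parallel gripper is mounted at the origin on the work surface. World frame = base frame: x ahead of the robot, y to its left, z up, the work surface at z = 0. Lengths are in m, angles in degrees, forces in N, time in s.
With the tool pointing down it reaches from about 0.275 to 0.825 m from the base axis. Payload 4.9 kg.
Tool frame: the origin (TCP) lies between the finger pads; the fingertips stand 19 mm ahead of it and the grasp point (between the pads) is the TCP (env.tcp_to_tips is the distance from the TCP to the fingertips, in m); z points along the fingers, y is the direction in which the jaws open and shut (so a half turn about z gives the same grasp; the last joint's range is limited). The gripper opens to 85 mm and grips with 20 to 120 N. Pads are 22 mm wide; open, the fingers measure 114 mm over their backs; the gripper's body (76 mm by 85 mm) begins 54 mm behind the grasp point. The pads swing forward as they close: fully open they stand 13 mm farther back than shut.
Start: joints at [-73.293, 18.69, -11.035, 60.275, 0, 82.311], TCP at [0.227, -0.501, 0.25] pointing down, gripper open.
Joint ranges: [-152.03, 152.03], [-55.5, 102.48], [-74.3, 77.21], [-110.64, 120.58], [-84.22, 78.4], [-180, 180]. Speed limits (degrees/s): [147.25, 147.25, 180, 180, 180, 180].

### API

Orientations are given as a 3x3 rotation matrix whose columns are the frame's x, y, z axes.
In Python, from bench import env gives the robot as it stands.
- The arm moves only by the tool drive_tool, never from a script. Its argument "motion" is a list of rows, each an object of numbers: "ax", "ay", "az": the turn, a rotation vector about the tool's x, y, z in degrees; "x", "y", "z": the shift along the tool's x, y, z in cm; "hand": the gripper's target within -1 to 1 (fully open at 1, half-way at 0, shut at -1). A call has 1 to 8 rows; each row shifts and turns the pose as measured when the row begins, along the tool's axes as they then stand; what a row does not reach is not made up. A row lasts 1/8 s, in which the tool goes at most 62.5 mm and 10.7 degrees, less where a joint would pass 70% of its speed; a pose out of reach is approached as far as the arm can. A call is refused whole if a number of a shift passes 6.25 or a number of a turn 10.7, either way. A call with a gripper value outside its range is refused whole. The fingers move at their own pace and stop on an object; "grip_force" is the grip in N (left out, the last holds). Time passes only in rows, so rows that do not move let the fingers close. It gives the time, the measured TCP pose, the force and the opening at its end, in the units of the state.
- env.state(): the state, without advancing time (a new reading comes with each control period).
- env.read_camera(name): name is "side" or "top"; returns (picture, depth): 384x512x3 uint8, red, green, blue; 384x512 float32, m along the optical axis (not along the pixel's ray), 0 where there is no reading.
- env.camera_info(name): a dict with "intrinsics" (3x3 intrinsics, pixels), "D" ([k1, k2, p1, p2, k3] as OpenCV has them; the pictures are not rectified), "world_to_cam" (4x4, takes a point from world to camera coordinates). Camera axes: x right, y down, z forward; pixel columns grow to the right and rows downward; lengths in m; the calibration is good to about 2 mm. A picture is of the moment at which its call begins. camera_info takes no time and is no camera call.
- env.finish_job(): hands the job in, once; it reports no verdict.
The state is a dict: "t": time; "joint_pos": joint angles; "joint_velocities": joint speeds; "tau": joint torques, N m; "position": TCP position; "tcp_rot": TCP orientation; "force": force on the tool from outside, world axes, zero at the start; "wrist_torque": the same for the moment, N m; "gripper_width": finger opening in m.
Only numpy, scipy, OpenCV 4.12 (cv2) and the standard library are available. Lean on these libraries where they do the work, as an engineer would, in place of code of your own. Each camera call takes 0.05 s, during which the arm holds its last target. There are 200 camera calls.

### The job

The monitor shelf on the desk rocks because its far right foot hangs a few millimetres short of the desk. Pick up the orange tapered shim and slide it, thin end first and flat on the desk, under the middle of that foot until it drags snugly between foot and desk, without jacking the shelf up. Finish while still gripping the shim at that depth, so that it can be marked for trimming; leave the bottle, tray and tape where they are.

Things in the scene. Friction and masses are not known exactly. Their poses are not given: they have to be found in the camera images.
- shim: Loose orange plastic wedge, 180 mm long, 40 mm wide, 2 mm thick at the thin end, 12 mm at the butt (top rises 1 in 18), 50 g. Origin: centre of its flat underside. x runs along it to the thin end (+90 mm; butt at -90 mm), y across, z up. Starts flat on the open desk, right of the shelf. Gripped across its 40 mm width some 20 mm from the butt end it reaches far enough under the foot.
- shim_tip (a point): Middle of the shim's thin edge, on its underside.
- stand: Monitor shelf, fixed in place: dark board 200 x 526 mm (x, y), top 110, underside 94 mm up, rails under it to 74 mm, on four 25 mm legs with round steel disc feet 50 mm across, 9 mm tall (rim 4 mm). Foot centres x +-85, y +-250 mm; discs stick out 12 mm past the board's ends. Origin: on the desk amid the feet; x to the far side, y to the left along its length, z up.
- foot: Raised foot at the stand's far right corner (x +85, y -250 mm of the stand): steel disc 50 mm across. Origin: centre of its flat underside, which hangs 4.2 to 7 mm above the desk, differently each time: feel for it. The shim touches when its thin end is about 40 to 95 mm past the disc's near edge. Access is free from the right end, sliding along the stand's +y.
- raised_foot (a point): Centre of the underside of that raised foot (same point as foot).
- shelf (a joint): Tipping of the shelf about its two left feet, rad: 0 resting on its feet; 0.003 rad lifts the raised foot 1.5 mm. It takes about 11 to 16 N upward at that foot to begin to lift. Too fine for the noisy reading: feel. Until the shim touches the foot it slides almost freely (under 1 N); then its drag rises within some 10 mm of sliding to 7 to 16 N and stays there while the shelf lifts.
- sanitiser: Bystander: clear bottle with white cap, 48 mm across, 130 mm tall. Origin: centre of its underside.
- screw_tray: Bystander: black open tray of bolts 90 x 120 x 35 mm. Origin: centre of its underside.
- tape: Bystander: yellow ring of tape lying flat, 92 mm across, 48 mm tall. Origin: centre of its underside.
Not all that is in view belongs to the job. Of the things shaped like the shim, the orange one is meant.

How it is judged (in metres and radians):
On the way:
1. the gripped shim's thin end lies flat under the raised foot, the shelf not yet lifted (horizontal distance between shim_tip and raised_foot below 0.028 m and angle between shim's own z axis and vertical below 0.1 rad and height (world z) of shim_tip below 0.006 m and value of joint shelf below 0.0015 rad and contact force between the fingers and shim above 2 N), for 0.1 s.
At the end, for the whole second after the job is handed in: Fingers grip the shim (over 4 N); it lies still and flat on the desk (within 0.07 rad and 4 mm), the raised foot's middle over it, within 12 mm of its centre line, wedged with more than 1.5 N on the foot; the shelf is lifted less than 0.003 rad (1.5 mm at the foot) (contact force between the fingers and shim above 4 N and contact force between shim and foot above 1.5 N and value of joint shelf below 0.003 rad and y of raised_foot in the frame of shim between -0.012 and 0.012 m and x of raised_foot in the frame of shim between -0.06 and 0.09 m and angle between shim's own z axis and vertical below 0.07 rad and height (world z) of shim below 0.004 m and linear speed of shim below 0.01 m/s); the arm keeps its last pose, push and grip.
It fails at once if the shelf is jacked up more than 4 mm at the foot (value of joint shelf above 0.008 rad).
It fails at once if a bystander is moved more than 15 mm (distance of any of sanitiser, screw_tray, tape from where it was at the start of the episode above 0.015 m).
It also fails if it takes over 45 s, if anything falls off the work surface, if the arm or the gripper's body presses on something with over 40 N, if the wrist force passes 120 N, or if a joint passes its speed limit or range.

## Working session

There is one attempt and no reset: what is moved stays moved. The work goes in short steps, Python scripts to look and compute and a tool call to move; the robot and the scene stay as the last step left them, time stands still between calls to the robot, and variables do not carry over. Pictures are saved under pics/ and viewed, about 8 in all and at most 12, crops included, and the job is handed in when it is done.

Besides the shell and the picture viewer there is one more tool, called after ">>>" by a JSON object that holds its "op" and its "data". drive_tool: Moves the arm, as the interface text tells. Its arguments: {"type":"object","properties":{"motion":{"type":"array"},"grip_force":{"type":"number"}},"required":["motion"]}

```bash
ls; mkdir -p pics; cat > h.py <<'E'
import numpy as np, cv2
from bench import env
def cap(n,save=None):
    im,d=env.read_camera(n)
    if save: cv2.imwrite('pics/'+save+'.png',im[:,:,::-1])
    return im,d
def world(n,d,uv):
    i=env.camera_info(n);K=np.array(i['intrinsics']);D=np.array(i['D']);T=np.linalg.inv(np.array(i['world_to_cam']))
    uv=np.atleast_2d(uv).astype(float);z=np.array([d[int(v),int(u)] for u,v in uv])
    p=cv2.undistortPoints(uv[:,None],K,D)[:,0]
    P=np.c_[p*z[:,None],z]
    return P@T[:3,:3].T+T[:3,3]
def px(n,P):
    i=env.camera_info(n);T=np.array(i['world_to_cam'])
    return cv2.projectPoints(np.atleast_2d(P).astype(float),cv2.Rodrigues(T[:3,:3])[0],T[:3,3],np.array(i['intrinsics']),np.array(i['D']))[0][:,0]
E
python3 - <<'E'
from h import *
a,_=cap('top','top0');b,_=cap('side','side0')
print(env.state())
for n in('top','side'): print(np.linalg.inv(np.array(env.camera_info(n)['world_to_cam'])).round(3))
E
```

```text
pics
{'t': 0.1, 'joint_pos': array([-7.32937260e+01,  1.87291937e+01, -1.10845038e+01,  6.02776576e+01,
        1.82447418e-03,  8.23117564e+01]), 'joint_velocities': array([-0.04209108, -0.07811705,  0.071088  , -0.09294841,  0.09892814,
        0.06695757]), 'tau': array([ 5.72902209e-04, -4.44238293e+01,  2.63039106e+01,  7.88086181e-03,
       -1.31181450e-04, -3.90894783e-06]), 'position': array([ 0.22704171, -0.50040615,  0.2495799 ]), 'tcp_rot': array([[ 9.10723248e-01,  4.13016928e-01, -4.27848926e-04],
       [ 4.13017077e-01, -9.10721985e-01,  1.53629947e-03],
       [ 2.44866263e-04, -1.57585255e-03, -9.99998728e-01]]), 'force': array([-0.18762514,  0.03261887, -0.77798544]), 'wrist_torque': array([-0.02059229, -0.04332322,  0.03372012]), 'gripper_width': 0.08529194698087135}
[[ 0.006 -0.989  0.146  0.321]
 [-1.    -0.006 -0.003  0.058]
 [ 0.004 -0.146 -0.989  1.611]
 [ 0.     0.     0.     1.   ]]
[[-0.995 -0.06   0.084  0.403]
 [-0.102  0.692 -0.715  1.08 ]
 [-0.015 -0.719 -0.694  1.006]
 [ 0.     0.     0.     1.   ]]
```

View pics/top0.png

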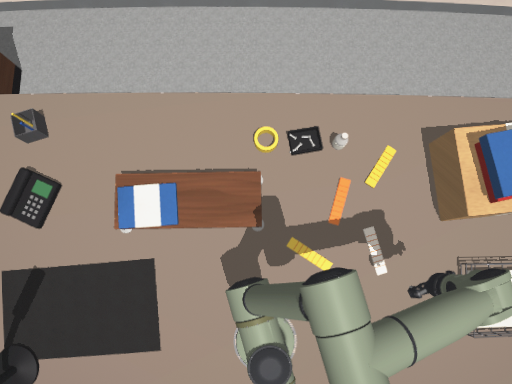

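View pics/side0.png

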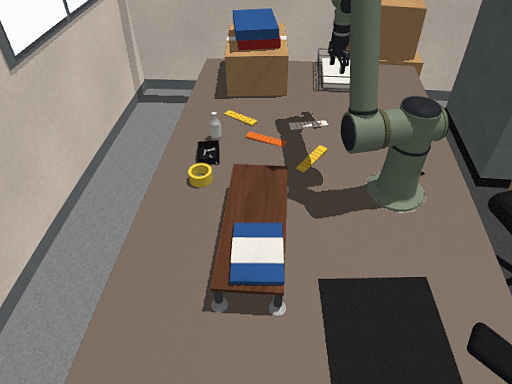

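The top view shows the stand board at about (115–262, 172–229), with its far right foot near (261,180). The orange shim is at (340,200), and the tape, tray and bottle sit beyond at (266,139), (305,140) and (340,140). Next I measure these.

```bash
python3 - <<'E'
from h import *
for n in('top','side'):
    im,d=cap(n)
    hsv=cv2.cvtColor(im,cv2.COLOR_RGB2HSV)
    m=((hsv[...,0]>4)&(hsv[...,0]<15)&(hsv[...,1]>190)&(hsv[...,2]>120)).astype(np.uint8)
    nc,l,s,c=cv2.connectedComponentsWithStats(m)
    for k in range(1,nc):
        if s[k,4]<80: continue
        v,u=np.where(l==k); P=world(n,d,np.c_[u,v])
        if not len(P):continue
        r=cv2.minAreaRect(P[:,:2].astype(np.float32)*1000)
        print(n,s[k],'rect',r, cv2.boxPoints(r).round())
        q=P[:,:2]-P[:,:2].mean(0); ax=np.linalg.svd(q,full_matrices=False)[2][0]; t=q@ax
        print(' axis',ax,np.degrees(np.arctan2(ax[1],ax[0])),'z slope',np.polyfit(t,P[:,2],1), 'mean',P.mean(0),t.min(),t.max())
    # board
    vv,uu=np.mgrid[0:384,0:512]; uv=np.c_[uu.ravel(),vv.ravel()]; P=world(n,d,uv)
    ok=(d.ravel()>0)&(abs(P[:,2]-.110)<.006)&(P[:,0]>.25)&(P[:,0]<.75)&(P[:,1]>-.1)&(P[:,1]<.6)
    b=np.zeros(384*512,np.uint8);b[ok]=1
    nc,l,s,c=cv2.connectedComponentsWithStats(b.reshape(384,512)); k=1+s[1:,4].argmax()
    p=P[(l==k).ravel()]; r=cv2.minAreaRect(p[:,:2].astype(np.float32)*1000); print(n,'board',r,cv2.boxPoints(r).round())
    z=P[:,2].reshape(384,512)
    if n=='top':
        print('deskz',np.median(z[280:300,180:220]))
        # bright foot
        cv2.imwrite('pics/foot.png',cv2.resize(im[110:250,225:400,::-1],None,fx=4,fy=4,interpolation=cv2.INTER_CUBIC))
    else: cv2.imwrite('pics/foots.png',cv2.resize(im[90:200,180:340,::-1],None,fx=5,fy=5,interpolation=cv2.INTER_CUBIC))
E
```

```text
top board ((507.770751953125, 283.1157531738281), (199.88583374023438, 527.6740112304688), 1.0296562910079956) [[403. 545.]
 [413.  18.]
 [612.  21.]
 [603. 549.]]
deskz -5.9881438013609234e-05
side [247 132  39  14 218] rect ((517.6416015625, -281.0232849121094), (50.5000114440918, 176.34474182128906), 75.8931655883789) [[ 426. -284.]
 [ 597. -327.]
 [ 609. -278.]
 [ 438. -235.]]
 axis [-0.96641339  0.25699254] 165.10831546242292 z slope [-0.05663295  0.00438356] mean [ 0.52050921 -0.28039979  0.00438356] -0.08549807801045617 0.09075427336180525
side board ((507.24688720703125, 283.75146484375), (201.0988311767578, 528.3931884765625), 1.3452638387680054) [[401. 546.]
 [413.  17.]
 [614.  22.]
 [602. 550.]]
```

View pics/foot.png

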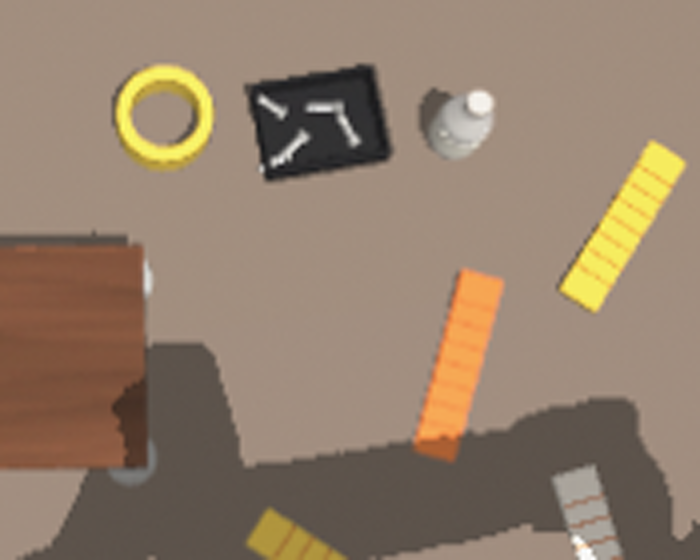

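The side-view slope of −0.057 along (−0.966, 0.257) agrees with 1:18. So the thin end points toward the robot and the butt is at the far end. In the crop the shim corners are (460,268), (503,280), (458,460) and (414,447), and the far right foot's white rim peeks out at (148,280). I'll cross-check these and the tray clearance.

```bash
python3 - <<'E'
from h import *
def ray(uv,z):
    i=env.camera_info('top');T=np.linalg.inv(np.array(i['world_to_cam']))
    p=cv2.undistortPoints(np.array([[uv]],float),np.array(i['intrinsics']),np.array(i['D']))[0,0]
    r=T[:3,:3]@np.r_[p,1];o=T[:3,3];return (o+r*(z-o[2])/r[2]).round(4)
f=lambda x,y:(225+(x+.5)/4-.5,110+(y+.5)/4-.5)
for nm,c,z in[('bL',(460,268),.012),('bR',(503,280),.012),('tR',(458,460),.002),('tL',(414,447),.002),('tray near-left',(267,180),.0),('tray near-right',(390,157),.0),('tray r far',(374,66),.035),('bottle',(455,145),.0),('tape near',(165,170),0),('footrim R',(153,280),.008),('footnear?',(130,486),.004)]:
    print(nm,ray(f(*c),z))
print(px('top',[[.5975,.035,.006]]))
s=env.state();print(s['position'])
E
```

```text
bL [ 0.6123 -0.2848  0.012 ]
bR [ 0.6009 -0.3261  0.012 ]
tR [ 0.4289 -0.2806  0.002 ]
tL [ 0.4411 -0.2388  0.002 ]
tray near-left [ 0.7   -0.101  0.   ]
tray near-right [ 0.724  -0.2215 -0.    ]
tray r far [ 0.8052 -0.202   0.035 ]
bottle [ 0.7367 -0.2858  0.    ]
tape near [ 0.7091 -0.0019  0.    ]
footrim R [0.5992 0.0098 0.008 ]
footnear? [0.4028 0.031  0.004 ]
[[256.28368153 180.11699018]]
[ 0.22709448 -0.50055834  0.24978775]
```

>>> {"op": "drive_tool", "data": {"motion": [{"x":5.9,"y":-0.5,"hand":0.5},{"x":5.9,"y":-0.5},{"x":5.9,"y":-0.5},{"x":5.9,"y":-0.5},{"x":5.9,"y":-0.5},{"x":5.9,"y":-0.5},{"x":5.7,"y":-0.4},{"az":-10}]}}

```text
invalid input
```

>>> {"op": "drive_tool", "data": {"motion": [{"az":-10.5},{"az":-10.5},{"az":-10.5},{"az":-10.5},{"az":-10.5},{"az":-10.5},{"az":-10.5},{"az":-10.5}]}}

```text
invalid input
```

>>> {"op": "drive_tool", "data": {"motion": [{"az":-10.5},{"az":-10.5},{"az":-10.5},{"az":-10.5},{}]}}

```text
invalid input
```

>>> {"op": "drive_tool", "data": {"motion": [{"ax":0,"ay":0,"az":0,"x":5.9,"y":-0.5,"z":0,"hand":0.5}]}}

```text
t: 0.32
position: [0.2771, -0.4733, 0.2495]
tcp_rot: [[0.913, 0.407, -0.001], [0.407, -0.913, 0.0], [-0.001, -0.001, -1.0]]
force: [1.4, -0.0, -0.2]
gripper_width: 0.0697
```

>>> {"op": "drive_tool", "data": {"motion": [{"ax":0,"ay":0,"az":0,"x":5.9,"y":-0.5,"z":0,"hand":0.5},{"ax":0,"ay":0,"az":0,"x":5.9,"y":-0.5,"z":0,"hand":0.5},{"ax":0,"ay":0,"az":0,"x":5.9,"y":-0.5,"z":0,"hand":0.5},{"ax":0,"ay":0,"az":0,"x":5.9,"y":-0.5,"z":0,"hand":0.5},{"ax":0,"ay":0,"az":0,"x":5.9,"y":-0.5,"z":0,"hand":0.5},{"ax":0,"ay":0,"az":0,"x":5.9,"y":-0.5,"z":0,"hand":0.5},{"ax":0,"ay":0,"az":-10,"x":0,"y":0,"z":0,"hand":0.5},{"ax":0,"ay":0,"az":-10.5,"x":0,"y":0,"z":0,"hand":0.5}]}}

```text
t: 1.32
position: [0.6004, -0.293, 0.2465]
tcp_rot: [[0.708, 0.707, -0.002], [0.707, -0.708, 0.001], [-0.001, -0.002, -1.0]]
force: [-0.2, 0.0, -1.7]
gripper_width: 0.0639
```

>>> {"op": "drive_tool", "data": {"motion": [{"ax":0,"ay":0,"az":-10.5,"x":0,"y":0,"z":0,"hand":0.5},{"ax":0,"ay":0,"az":-10.5,"x":0,"y":0,"z":0,"hand":0.5},{"ax":0,"ay":0,"az":-10.5,"x":0,"y":0,"z":0,"hand":0.5},{"ax":0,"ay":0,"az":-10.5,"x":0,"y":0,"z":0,"hand":0.5},{"ax":0,"ay":0,"az":-10.5,"x":0,"y":0,"z":0,"hand":0.5},{"ax":0,"ay":0,"az":-10.5,"x":0,"y":0,"z":0,"hand":0.5},{"ax":0,"ay":0,"az":-10.5,"x":0,"y":0,"z":0,"hand":0.5},{"ax":0,"ay":0,"az":-10.5,"x":0,"y":0,"z":0,"hand":0.5}]}}

```text
t: 2.33
position: [0.5997, -0.2913, 0.2426]
tcp_rot: [[-0.654, 0.757, -0.008], [0.757, 0.654, 0.005], [0.009, -0.003, -1.0]]
force: [-0.3, -0.1, 0.5]
gripper_width: 0.0642
```

>>> {"op": "drive_tool", "data": {"motion": [{"ax":0,"ay":0,"az":-10.5,"x":0,"y":0,"z":0,"hand":0.5},{"ax":0,"ay":0,"az":-10.5,"x":0,"y":0,"z":0,"hand":0.5},{"ax":0,"ay":0,"az":-10.5,"x":0,"y":0,"z":0,"hand":0.5},{"ax":0,"ay":0,"az":0,"x":0,"y":0,"z":0,"hand":0.5}]}}

```text
t: 2.82
position: [0.5991, -0.2909, 0.241]
tcp_rot: [[-0.956, 0.293, -0.01], [0.293, 0.956, 0.006], [0.012, 0.003, -1.0]]
force: [-0.3, 0.5, -0.0]
gripper_width: 0.064
```

>>> {"op": "drive_tool", "data": {"motion": [{"ax":0.2,"ay":-0.7,"az":-2,"x":0.85,"y":-1.2,"z":4,"hand":0.5},{"ax":0,"ay":0,"az":0,"x":0,"y":0,"z":5,"hand":0.5},{"ax":0,"ay":0,"az":0,"x":0,"y":0,"z":5,"hand":0.5},{"ax":0,"ay":0,"az":0,"x":0,"y":0,"z":4,"hand":0.5},{"ax":0,"ay":0,"az":0,"x":0,"y":0,"z":0,"hand":0.5},{"ax":0,"ay":0,"az":0,"x":0,"y":0,"z":0,"hand":0.5}]}}

```text
t: 3.58
position: [0.5887, -0.3012, 0.0587]
tcp_rot: [[-0.961, 0.276, 0.005], [0.276, 0.961, -0.003], [-0.005, -0.002, -1.0]]
force: [0.0, -1.4, 0.2]
gripper_width: 0.0638
```

```bash
python3 - <<'E'
from h import *
im,d=cap('top');jm,_=cap('side')
A=cv2.resize(im[130:250,300:400,::-1],(400,480));B=cv2.resize(jm[90:190,210:310,::-1],(400,400))
B=cv2.copyMakeBorder(B,0,80,0,0,0)
cv2.imwrite('pics/grasp.png',np.hstack([A,B]));s=env.state();print(s['position'],s['force'],s['tcp_rot'].round(3))
E
```

```text
[ 0.58874731 -0.30123432  0.05910552] [ 0.39289367 -0.62573867  0.33606468] [[-0.961  0.275  0.005]
 [ 0.275  0.961 -0.004]
 [-0.006 -0.002 -1.   ]]
```

View pics/grasp.png

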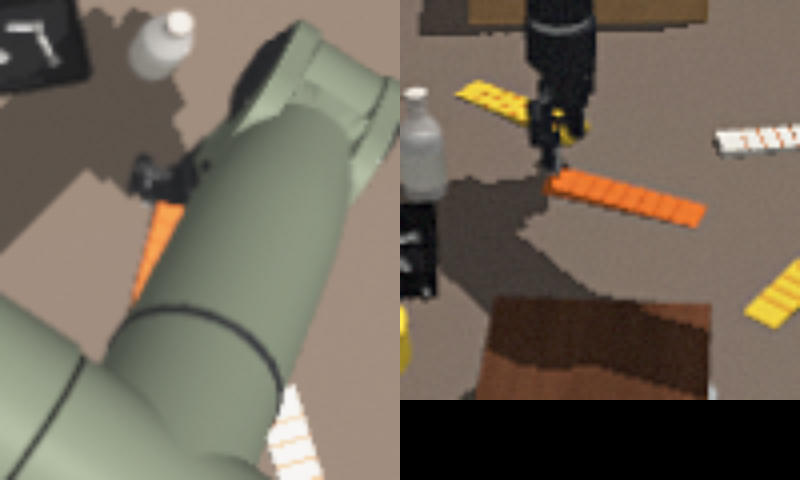

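The left panel shows the fingers at the shim's butt end (160,185). The right panel shows them above the butt at (550,165), aligned across its width, so I descend and grip.

>>> {"op": "drive_tool", "data": {"motion": [{"ax":0.1,"ay":0.3,"az":-1,"x":0.1,"y":0,"z":2.4,"hand":0.5},{"ax":0,"ay":0,"az":0,"x":0,"y":0,"z":1.2,"hand":0.5},{"ax":0,"ay":0,"az":0,"x":0,"y":0,"z":0,"hand":0.5}]}}

```text
t: 4.05
position: [0.5915, -0.3034, 0.0282]
tcp_rot: [[-0.966, 0.259, 0.007], [0.259, 0.966, -0.009], [-0.01, -0.007, -1.0]]
force: [-0.1, 0.2, -0.0]
gripper_width: 0.0639
```

>>> {"op": "drive_tool", "data": {"motion": [{"ax":-0.4,"ay":0.6,"az":0,"x":0.4,"y":0.2,"z":0.5,"hand":0.5},{"ax":0,"ay":0,"az":0,"x":0,"y":0,"z":0.1,"hand":0.5},{"ax":0,"ay":0,"az":0,"x":0,"y":0,"z":0,"hand":0.5}]}}

```text
t: 4.42
position: [0.5893, -0.3011, 0.0241]
tcp_rot: [[-0.966, 0.26, 0.001], [0.26, 0.966, -0.001], [-0.002, -0.0, -1.0]]
force: [-0.1, 0.8, -0.5]
gripper_width: 0.0643
```

Upright and aligned, with the tips at 5 mm or a little more. I lower 2 mm and close.

>>> {"op": "drive_tool", "data": {"motion": [{"ax":0,"ay":0,"az":0,"x":0.1,"y":0,"z":0.25,"hand":0.5},{"ax":0,"ay":0,"az":0,"x":0,"y":0,"z":0,"hand":-1},{"ax":0,"ay":0,"az":0,"x":0,"y":0,"z":0,"hand":-1},{"ax":0,"ay":0,"az":0,"x":0,"y":0,"z":0,"hand":-1},{"ax":0,"ay":0,"az":0,"x":0,"y":0,"z":0,"hand":-1}], "grip_force": 40}}

```text
t: 5.05
position: [0.5886, -0.301, 0.0221]
tcp_rot: [[-0.966, 0.26, 0.002], [0.26, 0.966, -0.001], [-0.003, -0.001, -1.0]]
force: [0.4, -0.1, -0.3]
gripper_width: 0.0388
```

>>> {"op": "drive_tool", "data": {"motion": [{"ax":0,"ay":0,"az":0,"x":0,"y":0,"z":-2.5,"hand":-1},{"ax":0,"ay":0,"az":10.5,"x":0,"y":0,"z":0,"hand":-1},{"ax":0,"ay":0,"az":10.5,"x":0,"y":0,"z":0,"hand":-1},{"ax":0,"ay":0,"az":10.5,"x":0,"y":0,"z":0,"hand":-1},{"ax":0,"ay":0,"az":10.5,"x":0,"y":0,"z":0,"hand":-1},{"ax":0,"ay":0,"az":10.5,"x":0,"y":0,"z":0,"hand":-1},{"ax":0,"ay":0,"az":10.5,"x":0,"y":0,"z":0,"hand":-1},{"ax":0,"ay":0,"az":8,"x":0,"y":0,"z":0,"hand":-1}]}}

```text
t: 6.05
position: [0.5871, -0.3, 0.0457]
tcp_rot: [[-0.036, 0.999, -0.001], [0.999, 0.036, 0.001], [0.001, -0.001, -1.0]]
force: [-0.3, 0.2, -1.4]
gripper_width: 0.0387
```

```bash
cat > look.py <<'E'
from h import *
import sys
s=env.state();R=s['tcp_rot'];p=s['position'];print(p,s['force'],R.round(3).tolist(),s['gripper_width'])
im,d=cap('top');jm,e=cap('side')
for n,I,D in(('top',im,d),('side',jm,e)):
    hsv=cv2.cvtColor(I,cv2.COLOR_RGB2HSV)
    m=((hsv[...,0]>4)&(hsv[...,0]<15)&(hsv[...,1]>185)&(hsv[...,2]>70)).astype(np.uint8)
    nc,l,st,c=cv2.connectedComponentsWithStats(m)
    if nc<2: continue
    k=1+st[1:,4].argmax();v,u=np.where(l==k);P=world(n,D,np.c_[u,v])
    r=cv2.minAreaRect(P[:,:2].astype(np.float32)*1000)
    q=P[:,:2]-P[:,:2].mean(0);ax=np.linalg.svd(q,full_matrices=False)[2][0];ax=ax*np.sign(ax[1]);t=q@ax
    print(n,st[k],'yaw',np.degrees(np.arctan2(ax[1],ax[0])),np.array(r[0]).round(1),np.array(r[1]).round(1),'slope',np.polyfit(t,P[:,2],1),'tip',P[:,:2].mean(0)+ax*t.max())
A=cv2.resize(im[120:260,225:385,::-1],(480,420));B=cv2.resize(jm[90:230,190:310,::-1],(320,374));B=cv2.copyMakeBorder(B,0,46,0,0,0)
cv2.imwrite('pics/'+sys.argv[1]+'.png',np.hstack([A,B]))
E
python3 look.py l1
```

```text
[ 0.58712954 -0.30000902  0.0456598 ] [-0.33288981  0.24196258 -1.37836449] [[-0.036, 0.999, -0.001], [0.999, 0.036, 0.001], [0.001, -0.001, -1.0]] 0.038678202912280635
side [244 129  11  27 232] yaw 92.28202980276876 [ 584.  -225.1] [ 39.5 180.7] slope [-0.05221703  0.02766783] tip [ 0.58037698 -0.13509819]
```

View pics/l1.png

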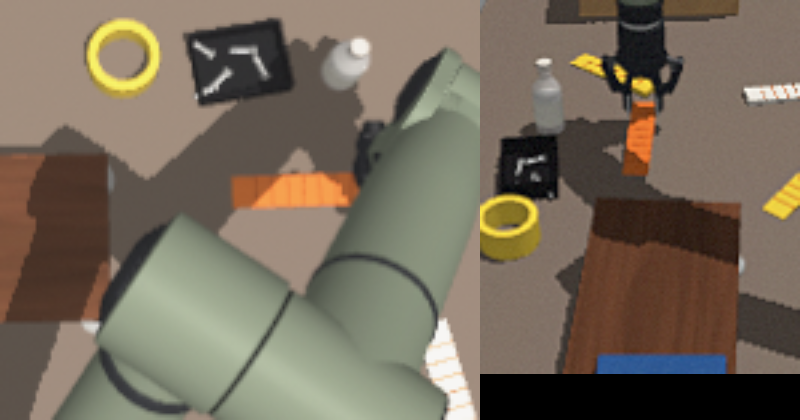

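The shim is held straight, with its thin end at about y = −0.135 pointing along +y, and the tray and bottle are clear. Next I carry it to just short of the foot and lower it.

>>> {"op": "drive_tool", "data": {"motion": [{"ax":0,"ay":0,"az":1,"x":3.6,"y":0.6,"z":0,"hand":-1},{"ax":0,"ay":0,"az":0,"x":3.6,"y":0.6,"z":0,"hand":-1},{"ax":0,"ay":0,"az":0,"x":3.6,"y":0.4,"z":0,"hand":-1},{"ax":0,"ay":0,"az":0,"x":0,"y":0,"z":1.2,"hand":-1},{"ax":0,"ay":0,"az":0,"x":0,"y":0,"z":0.6,"hand":-1},{"ax":0,"ay":0,"az":0,"x":0,"y":0,"z":0,"hand":-1}]}}

```text
t: 6.9
position: [0.5997, -0.1906, 0.0262]
tcp_rot: [[-0.035, 0.999, -0.001], [0.999, 0.035, -0.0], [0.0, -0.001, -1.0]]
force: [-1.0, 0.5, -1.3]
gripper_width: 0.0386
```

```bash
python3 look.py l2
```

```text
[ 0.59972385 -0.19056321  0.02616395] [-1.04222339  0.47355516 -1.28303467] [[-0.035, 0.999, -0.001], [0.999, 0.035, -0.0], [0.0, -0.001, -1.0]] 0.03855325900485041
 ** On entry to DLASCL parameter number  4 had an illegal value
  lhs /= scale
Traceback (most recent call last):
  File "look.py", line 13, in <module>
    print(n,st[k],'yaw',np.degrees(np.arctan2(ax[1],ax[0])),np.array(r[0]).round(1),np.array(r[1]).round(1),'slope',np.polyfit(t,P[:,2],1),'tip',P[:,:2].mean(0)+ax*t.max())
                                                                                                                    ~~~~~~~~~~^^^^^^^^^^^^
numpy.linalg.LinAlgError: SVD did not converge in Linear Least Squares
```

>>> {"op": "drive_tool", "data": {"motion": [{"ax":0,"ay":0,"az":1.5,"x":0,"y":0,"z":0.2,"hand":-1},{"ax":0,"ay":0,"az":0,"x":0,"y":0,"z":0.2,"hand":-1},{"ax":0,"ay":0,"az":0,"x":0,"y":0,"z":0,"hand":-1}]}}

```text
t: 7.38
position: [0.6003, -0.1925, 0.023]
tcp_rot: [[-0.004, 1.0, 0.001], [1.0, 0.004, -0.001], [-0.001, 0.001, -1.0]]
force: [-0.7, 0.4, 0.2]
gripper_width: 0.0386
```

```bash
sed -i 's/if nc<2: continue/if nc<2 or st[1:,4].max()<40: continue/' look.py; python3 look.py l2
```

```text
[ 0.60030164 -0.19252085  0.02298881] [-0.69526865  0.41017289  0.20573288] [[-0.004, 1.0, 0.001], [1.0, 0.004, -0.001], [-0.001, 0.001, -1.0]] 0.03858899269842315
side [238 147  12  18 162] yaw 98.45213413818948 [517.6 436.4] [  47.7 1306.7] slope [0.7230741  0.01348769] tip [0.41537407 1.08195576]
```

View pics/l2.png

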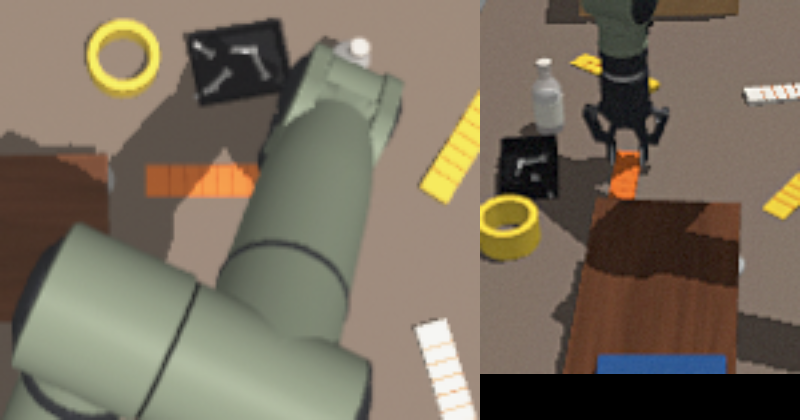

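The top panel shows the shim tip at (147,181), in line with the foot's rim at (111,181). I seat it on the desk and slide in.

>>> {"op": "drive_tool", "data": {"motion": [{"ax":0,"ay":0,"az":0,"x":0,"y":-0.1,"z":0.1,"hand":-1},{"ax":0,"ay":0,"az":0,"x":0,"y":0,"z":0,"hand":-1}]}}

```text
t: 7.72
position: [0.5995, -0.1925, 0.0222]
tcp_rot: [[-0.005, 1.0, 0.001], [1.0, 0.005, -0.001], [-0.001, 0.001, -1.0]]
force: [0.7, -0.2, -1.3]
gripper_width: 0.0384
```

>>> {"op": "drive_tool", "data": {"motion": [{"ax":0,"ay":0,"az":0,"x":2,"y":0,"z":0,"hand":-1},{"ax":0,"ay":0,"az":0,"x":2,"y":0,"z":0,"hand":-1},{"ax":0,"ay":0,"az":0,"x":0,"y":0,"z":0,"hand":-1}]}}

```text
t: 8.1
position: [0.599, -0.1489, 0.0222]
tcp_rot: [[-0.006, 1.0, 0.001], [1.0, 0.006, -0.0], [-0.0, 0.001, -1.0]]
force: [1.0, 1.4, 0.0]
gripper_width: 0.0388
```

>>> {"op": "drive_tool", "data": {"motion": [{"ax":0,"ay":0,"az":0,"x":2,"y":0,"z":0,"hand":-1},{"ax":0,"ay":0,"az":0,"x":0,"y":0,"z":0,"hand":-1},{"ax":0,"ay":0,"az":0,"x":0,"y":0,"z":0,"hand":-1}]}}

```text
t: 8.48
position: [0.5992, -0.1268, 0.0223]
tcp_rot: [[-0.007, 1.0, 0.001], [1.0, 0.007, -0.001], [-0.001, 0.001, -1.0]]
force: [-0.8, 0.1, -1.1]
gripper_width: 0.0389
```

>>> {"op": "drive_tool", "data": {"motion": [{"ax":0,"ay":0,"az":0,"x":1,"y":0,"z":0,"hand":-1},{"ax":0,"ay":0,"az":0,"x":0,"y":0,"z":0,"hand":-1}]}}

```text
t: 8.72
position: [0.5991, -0.1167, 0.0223]
tcp_rot: [[-0.006, 1.0, 0.001], [1.0, 0.006, -0.001], [-0.001, 0.001, -1.0]]
force: [0.6, -0.5, -0.3]
gripper_width: 0.0388
```

>>> {"op": "drive_tool", "data": {"motion": [{"ax":0,"ay":0,"az":0,"x":0.5,"y":0,"z":0,"hand":-1},{"ax":0,"ay":0,"az":0,"x":0,"y":0,"z":0,"hand":-1}]}}

```text
t: 8.98
position: [0.5991, -0.1117, 0.0223]
tcp_rot: [[-0.006, 1.0, 0.001], [1.0, 0.006, -0.001], [-0.001, 0.001, -1.0]]
force: [0.5, 0.5, -0.7]
gripper_width: 0.039
```

>>> {"op": "drive_tool", "data": {"motion": [{"ax":0,"ay":0,"az":0,"x":0.5,"y":0,"z":0,"hand":-1}]}}

```text
t: 9.1
position: [0.5992, -0.1069, 0.0223]
tcp_rot: [[-0.005, 1.0, 0.001], [1.0, 0.005, -0.001], [-0.001, 0.001, -1.0]]
force: [-0.2, 0.5, -0.0]
gripper_width: 0.0386
```

>>> {"op": "drive_tool", "data": {"motion": [{"ax":0,"ay":0,"az":0,"x":0.4,"y":0,"z":0,"hand":-1}]}}

```text
t: 9.22
position: [0.5991, -0.1026, 0.0223]
tcp_rot: [[-0.005, 1.0, 0.001], [1.0, 0.005, -0.001], [-0.001, 0.001, -1.0]]
force: [0.2, -0.1, 0.1]
gripper_width: 0.0383
```

Free so far, with the tip about 50 mm past the near edge. I'll continue in small steps.

>>> {"op": "drive_tool", "data": {"motion": [{"ax":0,"ay":0,"az":0,"x":0.4,"y":0,"z":0,"hand":-1}]}}

```text
t: 9.35
position: [0.5991, -0.0983, 0.0223]
tcp_rot: [[-0.005, 1.0, 0.001], [1.0, 0.005, -0.001], [-0.001, 0.001, -1.0]]
force: [-0.1, 0.3, 0.0]
gripper_width: 0.0383
```

>>> {"op": "drive_tool", "data": {"motion": [{"ax":0,"ay":0,"az":0,"x":0.4,"y":0,"z":0,"hand":-1}]}}

```text
t: 9.48
position: [0.5991, -0.0939, 0.0223]
tcp_rot: [[-0.005, 1.0, 0.001], [1.0, 0.005, -0.001], [-0.001, 0.001, -1.0]]
force: [-0.8, -0.6, -0.2]
gripper_width: 0.0385
```

>>> {"op": "drive_tool", "data": {"motion": [{"ax":0,"ay":0,"az":0,"x":0.4,"y":0,"z":0,"hand":-1}]}}

```text
t: 9.6
position: [0.5991, -0.0896, 0.0223]
tcp_rot: [[-0.005, 1.0, 0.001], [1.0, 0.005, -0.001], [-0.001, 0.001, -1.0]]
force: [-0.1, 0.1, -0.7]
gripper_width: 0.0382
```

>>> {"op": "drive_tool", "data": {"motion": [{"ax":0,"ay":0,"az":0,"x":0.4,"y":0,"z":0,"hand":-1}]}}

```text
t: 9.72
position: [0.599, -0.0853, 0.0223]
tcp_rot: [[-0.005, 1.0, 0.001], [1.0, 0.005, -0.001], [-0.001, 0.001, -1.0]]
force: [1.0, -0.8, 0.4]
gripper_width: 0.0386
```

>>> {"op": "drive_tool", "data": {"motion": [{"ax":0,"ay":0,"az":0,"x":0.4,"y":0,"z":0,"hand":-1}]}}

```text
t: 9.85
position: [0.599, -0.082, 0.0223]
tcp_rot: [[-0.005, 1.0, 0.001], [1.0, 0.005, -0.004], [-0.004, 0.001, -1.0]]
force: [1.4, -5.9, -2.7]
gripper_width: 0.0384
```

Contact felt: −5.9 N of drag at TCP y = −0.082, tip about 70 mm past the edge. I go a little further to make it snug.

>>> {"op": "drive_tool", "data": {"motion": [{"ax":0,"ay":0,"az":0,"x":0.2,"y":0,"z":0,"hand":-1}]}}

```text
t: 9.98
position: [0.599, -0.0814, 0.0222]
tcp_rot: [[-0.004, 1.0, 0.001], [1.0, 0.004, -0.007], [-0.007, 0.001, -1.0]]
force: [-0.2, -7.2, -2.4]
gripper_width: 0.0386
```

>>> {"op": "drive_tool", "data": {"motion": [{"ax":0,"ay":0,"az":0,"x":0.2,"y":0,"z":0,"hand":-1}]}}

```text
t: 10.1
position: [0.599, -0.0811, 0.0222]
tcp_rot: [[-0.003, 1.0, 0.001], [1.0, 0.003, -0.011], [-0.011, 0.0, -1.0]]
force: [-0.0, -6.9, -1.8]
gripper_width: 0.0388
```

>>> {"op": "drive_tool", "data": {"motion": [{"ax":0,"ay":0.6,"az":0,"x":0.2,"y":0,"z":0,"hand":-1}]}}

```text
t: 10.22
position: [0.5989, -0.0807, 0.0222]
tcp_rot: [[-0.002, 1.0, 0.0], [1.0, 0.002, -0.005], [-0.005, 0.0, -1.0]]
force: [-0.7, -6.2, -2.5]
gripper_width: 0.0385
```

>>> {"op": "drive_tool", "data": {"motion": [{"ax":0,"ay":0,"az":0,"x":0.1,"y":0,"z":0,"hand":-1},{"ax":0,"ay":0,"az":0,"x":0,"y":0,"z":0,"hand":-1}]}}

```text
t: 10.48
position: [0.5988, -0.0807, 0.0221]
tcp_rot: [[-0.001, 1.0, -0.0], [1.0, 0.001, -0.006], [-0.006, -0.0, -1.0]]
force: [0.1, -1.9, -0.2]
gripper_width: 0.0385
```

```bash
python3 look.py l3
```

```text
[ 0.59884369 -0.08069352  0.02207185] [ 0.12382371 -1.94195679 -0.19060649] [[-0.001, 1.0, -0.0], [1.0, 0.001, -0.006], [-0.006, -0.0, -1.0]] 0.03851741603021124
```

View pics/l3.png

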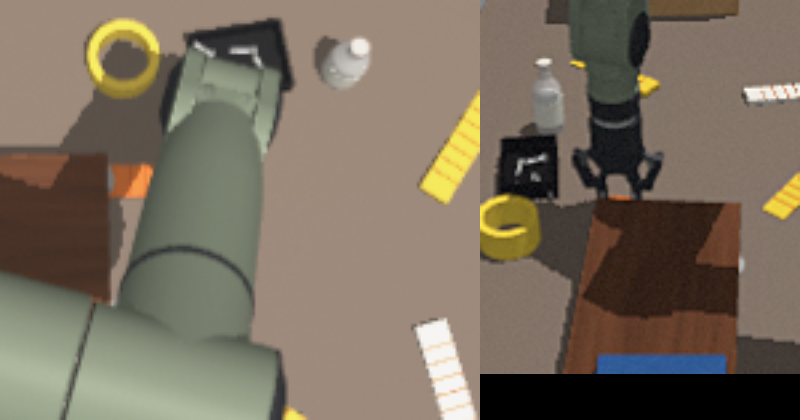

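The shim is under the foot, centred on the rim, and the bystanders are untouched. I give one firmer short push to confirm the drag plateau.

>>> {"op": "drive_tool", "data": {"motion": [{"ax":0,"ay":0.3,"az":0,"x":0.5,"y":0,"z":0,"hand":-1}]}}

```text
t: 10.7
position: [0.5989, -0.078, 0.0221]
tcp_rot: [[0.0, 1.0, -0.0], [1.0, -0.0, -0.007], [-0.007, -0.0, -1.0]]
force: [-0.4, -13.1, -3.5]
gripper_width: 0.0387
```

>>> {"op": "drive_tool", "data": {"motion": [{"ax":0,"ay":0,"az":0,"x":0.1,"y":0,"z":0,"hand":-1},{"ax":0,"ay":0,"az":0,"x":0.1,"y":0,"z":0,"hand":-1}]}}

```text
t: 10.95
position: [0.5989, -0.0778, 0.0221]
tcp_rot: [[0.001, 1.0, -0.001], [1.0, -0.001, -0.011], [-0.011, -0.001, -1.0]]
force: [-0.5, -5.9, -1.7]
gripper_width: 0.0383
```

```bash
python3 -c "
from h import *
print(env.finish_job()); s=env.state();print(s['t'],s['position'],s['force'],s['gripper_width'])"
```

```text
the job is handed in; nothing more can be done
None
the job is handed in; nothing more can be done
```

I slid the orange shim, thin end first, under the raised far right foot until it dragged snugly. I handed the job in still gripping it, at about 11 s on the robot's clock. No verdict was reported.

- **Depth:** The shim slid freely until its thin end was about 70 mm past the foot's near edge, where the drag jumped to 6 N. Another 4 mm or so of pushing raised it to 13 N, inside the 7–16 N range given. By the 1:18 taper, any lift should be about 0.3 mm at most. I could not measure the shelf's tipping directly.
- **Last reading before hand-in:** The shim was still, with a residual push of about 6 N and 38 mm between the fingers. The gripper was at the height where it picked the shim up flat, tilted about 0.6° (0.011 rad).
- **Alignment:** By calculation, the shim's centre line is about 1–2 mm from the foot's centre. The last picture shows it under the foot, with the bottle, tray and tape unmoved.
- **Checks that failed:**
  - I never read the force on the foot itself; the drag only implies it.
  - In the last two looks the automatic colour measurement of the shim gave nothing usable, because the arm and shelf hid it. I relied on the gripper's position and the picture instead.
  - The state reading after hand-in was refused.

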